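Take the stack of analyser supplies apart into its trays

TASK

Take the stack of supplies apart from the top down, one thing at a time, and put each in the tray made for it: first the blue-capped bottle upright in the small round blue tray, then the label roll lying flat in the larger round orange tray, then the white carton in the smaller, yellow rectangular tray, and last the green case in the large green rectangular tray. Each must end flat on its tray's floor inside the rim, right way up, with nothing tipped over on the way, and the timer and the amber bottle nearby are to be left where they are.

Things in the scene. Friction and masses are not known exactly. Their poses are not given: they have to be found in the camera images.
- bottle: White plastic bottle with a blue screw cap, round: body 40 mm across up to 62 mm, cap 27 mm across, 76 mm high in all. Loose, about 70 g. Starts on top of the stack, standing upright on the label roll. Origin: centre of its underside; z up along its axis. Its turn about z is free.
- roll: Roll of white labels lying flat, 58 mm across and 24 mm high. Loose, about 50 g. Starts on the carton (wider than it, the carton's two ends stick out) and under the bottle. Origin: centre of its underside; z up. Its turn about z is free.
- carton: White rectangular carton with a teal stripe, 90 mm along its own x, 44 mm along its own y, 38 mm high. Loose, about 40 g. Starts on the green case, its long side roughly along the case's. Origin: centre of its underside; z up.
- case: Closed green plastic case with a black seam, 60 mm along its own x, 112 mm along its own y, 36 mm high. Loose, about 180 g. Bottom of the stack, on the analyser top. Origin: centre of its underside; z up.
- bottle_tray: Place of the bottle: small round blue tray, 56 mm across inside the rim, 68 mm outside. Screwed down. Floor 2.5 mm above the analyser top, rim 6 mm wide with its top 6.5 mm above the analyser top. Origin: centre of its underside, level with the analyser top; z up.
- roll_tray: Place of the label roll: larger round orange tray, 74 mm across inside the rim, 86 mm outside. Screwed down. Floor 2.5 mm above the analyser top, rim 6 mm wide with its top 6.5 mm above the analyser top. Origin: centre of its underside, level with the analyser top; z up.
- carton_tray: Place of the carton: yellow rectangular tray, inside 60 mm along its x and 106 mm along its y, outside 72 x 118 mm. The carton's long side goes along the tray's y, either way round. Screwed down. Floor 2.5 mm above the analyser top, rim 6 mm wide with its top 6.5 mm above the analyser top. Origin: centre of its underside, level with the analyser top; z up.
- case_tray: Place of the case: large green rectangular tray, inside 76 mm along its x and 128 mm along its y, outside 88 x 140 mm. The case's long side goes along the tray's y, either way round. Screwed down. Floor 2.5 mm above the analyser top, rim 6 mm wide with its top 6.5 mm above the analyser top. Origin: centre of its underside, level with the analyser top; z up.
- timer: Bystander, loose: small white bench timer with three keys, 46 mm along x, 58 mm along y, 18 mm high, lying among the trays. Not to be moved. Origin: centre of its underside.
- amber_bottle: Bystander, loose: dark brown flat-sided bottle, 33 mm along x, 56 mm along y, 94 mm high, standing at the right edge of the work. (A similar one farther back is fixed.) Not to be moved. Origin: centre of its underside.
Things that resemble listed ones, but are neither listed nor needed, are in the scene too. What is shaped like the carton but red is not meant.

How it is judged:
By the outcome, as a careful person would: the job done as asked, in the order asked, and still so for the second after the job is handed in, with the robot touching nothing.
It also fails if it takes over 118 s, if anything falls off the work surface, if the arm or the gripper's body presses on something with over 40 N, if the wrist force passes 120 N, or if a joint passes its speed limit or range.

ROBOT

A 6-joint arm with a two-finger parallel gripper is mounted at the origin on a cart in front of the work surface, level with it; the furniture and walls round the work are solid. World frame = base frame: x ahead of the robot, y to its left, z up, the work surface at z = 0. Lengths are in m, angles in rad, forces in N, time in s.
With the tool pointing down it reaches from about 0.35 to 0.875 m from the base axis. Payload 4.2 kg.
Tool frame: the origin (TCP) lies at the very end of the fingers, on their centre line; the grasp point (between the pads) lies 19 mm behind it; z points along the fingers, y is the line along which they close (so a half turn about z gives the same grasp; the last joint's range is limited). The gripper opens to 85 mm and grips with 20 to 120 N. Pads are 22 mm wide; open, the fingers measure 114 mm over their backs; the gripper's body (76 mm by 85 mm) begins 54 mm behind the grasp point. The pads swing forward as they close: fully open they stand 13 mm farther back than shut.
Start: joints at [-0.954, 0.385, 0.008, 0, -1.194, -0.259], TCP at [0.219, -0.585, 0.231] pointing down, gripper open.
Joint ranges: [-3.14, 3.14], [-1.21, 2.06], [-1.07, 1.41], [-3.16, 2.05], [-2.99, -0.16], [-3.1, 3.1]. Speed limits (rad/s): [2.79, 2.79, 3.14, 3.14, 3.14, 3.14].

INTERFACE

Orientations are given as [roll, pitch, yaw] about the fixed x, y, z axes, in that order (R = Rz(yaw) Ry(pitch) Rx(roll)).
In Python, from rig import arm gives the robot as it stands. The module is installed in compiled form; this text tells all that it offers.
- The arm moves only by the shell command python3 -m pendant 'ROWS' [OPENING] [FORCE]. ROWS is JSON, a list of rows, each a list of 6 numbers: the shift along the tool's x, y, z in units of 2.5 cm (1.0 is 2.5 cm), then the turn, a rotation vector about the tool's x, y, z in units of 0.15 rad (1.0 is 0.15 rad). A call has 1 to 12 rows; each row shifts and turns the commanded pose from where the row before left it, along the tool's axes as they then stand; what a row does not reach is not made up. A row lasts 1/10 s, in which the tool goes at most 50 mm and 8.59 degrees, less where a joint would pass 70% of its speed; a pose out of reach is approached as far as the arm can. A call with a number of a shift or a turn outside -1 to 1 is refused whole. A call with a gripper value outside its range is refused whole. OPENING is the opening, from -1 (shut) to 1 (fully open), set as the call begins (- or left out, the last holds). The fingers move at their own pace and stop on an object; FORCE is the grip in N (left out, the last holds). Time passes only in rows, so rows that do not move let the fingers close. It gives the time, the measured TCP pose, the force, the opening and the grip force at its end, in the units of the state.
- arm.read_state(): the state, without advancing time (a new reading comes with each control period).
- arm.get_image(name): name is "scene" or "top" or "wrist"; returns the picture (480x640x3 uint8, blue, green, red); there is no depth.
- arm.camera_info(name): a dict with "camera_matrix" (3x3 intrinsics, pixels), "rvec" (rotation vector, rad) and "tvec" (3), from world to camera coordinates, as OpenCV has them; the wrist camera has in their place "tool_from_camera" (4x4, takes a point from camera to tool coordinates, whose origin is the TCP and whose axes are the flange's). Camera axes: x right, y down, z forward; pixel columns grow to the right and rows downward; lengths in m; the calibration is good to about 2 mm. The wrist camera is an equidistant fisheye: a pixel r from the principal point sees the ray r / f radians off the axis. A picture is of the moment at which its call begins: read the wrist's pose just before it. camera_info takes no time and is no camera call.
- arm.finish_job(): hands the job in; it is judged then, once.
The state is a dict: "time_s": time; "joint_pos": joint angles; "qvel": joint speeds; "joint_torque": joint torques, N m; "tool_pos": TCP position; "tool_rot": TCP orientation; "ft_force": force on the tool from outside, world axes, zero at the start; "wrist_torque": the same for the moment, N m; "opening": finger opening in m; "finger_force": force on a finger pad.
Only numpy, scipy, OpenCV 4.12 (cv2) and the standard library are available. Lean on these libraries where they do the work, as an engineer would, in place of code of your own. Each camera call takes 0.05 s, during which the arm holds its last target. There are 200 camera calls.

## Working session

There is one attempt and no reset: what is moved stays moved. The work goes in short steps, Python scripts to look and compute and a shell command to move; the robot and the scene stay as the last step left them, time stands still between calls to the robot, and variables do not carry over. Pictures are saved under pics/ and viewed, at most 17 in all, crops included, and the job is handed in when it is done.

```bash
mkdir -p pics; python3 - <<'E'
from rig import arm
import cv2
print(arm.read_state())
for n in ("scene","top"):
    cv2.imwrite(f"pics/{n}0.png",arm.get_image(n)); print(n,arm.camera_info(n))
print(arm.camera_info("wrist"))
E
```

```text
{'time_s': 0.0, 'joint_pos': array([-9.54409509e-01,  3.85564286e-01,  6.61588777e-03, -5.18135192e-04,
       -1.19401411e+00, -2.58628238e-01]), 'qvel': array([-0.0010293 ,  0.00159681,  0.00063052,  0.00038922, -0.00059206,
       -0.00122503]), 'joint_torque': array([-7.31951741e-05, -3.92288768e+01,  1.88397288e+01,  4.18605432e+00,
       -4.64485915e-03, -6.93443297e-06]), 'tool_pos': array([ 0.21868811, -0.58485641,  0.2302102 ]), 'tool_rot': array([ 3.13937535e+00, -8.86574019e-05, -2.78402514e+00]), 'ft_force': array([-0.3464307 , -0.3706349 ,  0.39687915]), 'wrist_torque': array([ 0.02500409,  0.01927411, -0.01033458]), 'finger_force': 0.0, 'opening': 0.0854896946402113}
scene {'camera_matrix': array([[520.3646435 ,   0.        , 319.44984449],
       [  0.        , 520.3646435 , 234.966704  ],
       [  0.        ,   0.        ,   1.        ]]), 'rvec': array([ 0.87104208, -2.36142781,  1.28756928]), 'tvec': array([0.38011331, 0.33832001, 0.76341514])}
top {'camera_matrix': array([[535.83925268,   0.        , 325.35100265],
       [  0.        , 535.83925268, 246.29789118],
       [  0.        ,   0.        ,   1.        ]]), 'rvec': array([ 2.15425268, -2.11166427,  0.22605884]), 'tvec': array([-0.13681735,  0.606473  ,  1.07690179])}
{'camera_matrix': array([[371.64829954,   0.        , 321.79679412],
       [  0.        , 371.64829954, 242.00573103],
       [  0.        ,   0.        ,   1.        ]]), 'tool_from_camera': array([[ 2.37669910e-04, -9.60049904e-01, -2.79828742e-01,
         7.08020840e-02],
       [ 9.99999929e-01,  1.46570778e-04,  3.46478460e-04,
         7.26556471e-04],
       [-2.91621896e-04, -2.79828805e-01,  9.60049871e-01,
        -1.44052925e-01],
       [ 0.00000000e+00,  0.00000000e+00,  0.00000000e+00,
         1.00000000e+00]])}
```

View pics/scene0.png

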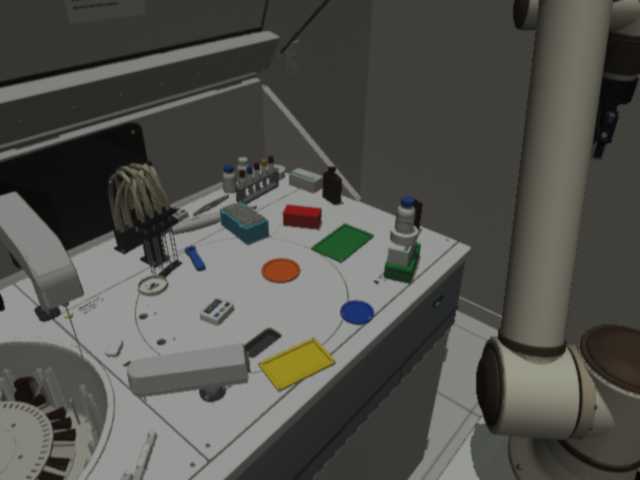

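View pics/top0.png

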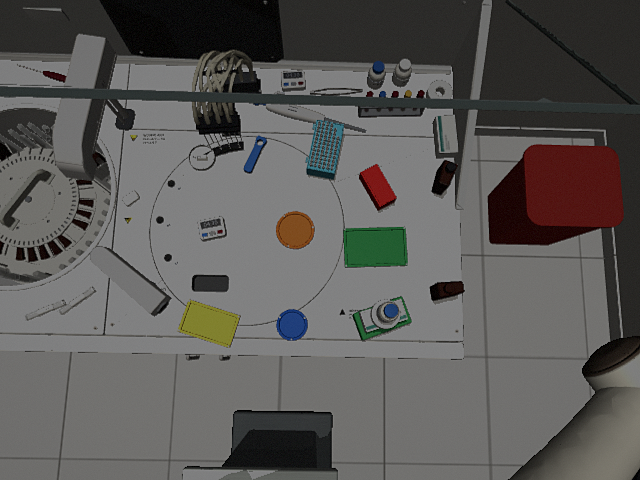

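The top view shows the stack at about (385,316) and the amber bottle close by at (447,290).

What could be confused with what I want:
- **Bottle:** stack (390,311), versus rack bottles at (377,70) and (403,67).
- **Roll:** stack (386,315), versus rings at (440,90) and (203,157).
- **Carton:** stack (383,318), versus red (377,187) and grey-white (445,135).
- **Case:** stack (382,320), versus the green tray (375,247).
- **Trays:** blue (292,324), orange (295,230), yellow (210,323), green (375,247).
- **Timer:** (212,229), versus one at (293,80).

I choose the items in the stack, and check them with a crop and measurements.

```bash
cat > h.py <<'E'
from rig import arm
import cv2, numpy as np
from scipy.spatial.transform import Rotation as Ro
def ray(name,uv,st=None):
    i=arm.camera_info(name);K=i["camera_matrix"]
    if name=="wrist":
        d=np.array([(uv[0]-K[0,2])/K[0,0],(uv[1]-K[1,2])/K[1,1]]);r=np.linalg.norm(d)
        v=np.r_[d*np.sinc(r/np.pi),np.cos(r)]
        T=np.eye(4);T[:3,:3]=Ro.from_euler("xyz",st["tool_rot"]).as_matrix();T[:3,3]=st["tool_pos"]
        T=T@i["tool_from_camera"];return T[:3,3],T[:3,:3]@v
    R=cv2.Rodrigues(i["rvec"])[0]
    return -R.T@i["tvec"],R.T@np.r_[(uv[0]-K[0,2])/K[0,0],(uv[1]-K[1,2])/K[1,1],1]
def at(name,uv,z,st=None):
    o,d=ray(name,uv,st);return (o+d*(z-o[2])/d[2])[:2]
def proj(name,P):
    i=arm.camera_info(name);return cv2.projectPoints(np.float64(P).reshape(-1,3),i["rvec"],i["tvec"],i["camera_matrix"],None)[0][:,0]
def blob(name,im,lo,hi,box,z,st=None):
    """largest blob in an HSV range within box, outline taken to height z: centre, sizes, angle"""
    x0,y0,x1,y1=box;m=cv2.inRange(cv2.cvtColor(im,cv2.COLOR_BGR2HSV),lo,hi);k=np.zeros_like(m);k[y0:y1,x0:x1]=255
    c=max(cv2.findContours(m&k,cv2.RETR_EXTERNAL,cv2.CHAIN_APPROX_NONE)[0],key=cv2.contourArea)[:,0]
    p=np.array([at(name,q,z,st) for q in c])*1000
    (cx,cy),(w,h),a=cv2.minAreaRect(p.astype(np.float32));return np.round([cx,cy,w,h,a],1)
E
python3 - <<'E'
from h import *
im=cv2.imread("pics/top0.png");B=lambda *a:print(blob("top",im,*a))
B((100,100,60),(130,255,255),(265,300,320,350),.0065)
B((3,120,60),(20,255,255),(265,200,325,260),.0065)
B((22,100,60),(35,255,255),(170,290,250,355),.0065)
B((45,80,40),(85,255,255),(335,220,415,275),.0065)
print("case");B((45,80,30),(85,255,255),(345,285,420,345),.036)
print("cap");B((100,100,50),(130,255,255),(370,295,410,330),.076+.098)
print("amber",at("top",(440,291),0)*1000,at("top",(463,290),.09)*1000, "timer",at("top",(212,229),.018)*1000)
sc=cv2.imread("pics/scene0.png")
a=cv2.resize(im[275:350,335:475],None,fx=5,fy=5,interpolation=3)[:, :]
b=cv2.resize(sc[185:295,360:450],None,fx=3.4,fy=3.4,interpolation=3)
o=np.zeros((600,700,3),np.uint8);o[:375,:700]=a;o=o[:375]
cv2.imwrite("pics/c1.png",o);cv2.imwrite("pics/c2.png",cv2.resize(sc[185:295,360:450],None,fx=5,fy=5,interpolation=3))
E
```

```text
[446.  -55.9  64.7  65.7  64.9]
[655.9 -56.3  84.5  82.5   1.3]
[445.7 122.4 117.1  71.6  73.6]
[ 621.3 -236.2   87.2  139.8    2.9]
case
[ 462.4 -246.8   59.6  113.4   20.6]
cap
[ 468.1 -246.7   22.5   24.3   89.8]
amber [ 525.49321887 -380.93330177] [ 518.60521977 -406.72141484] timer [650.01422631 124.39142348]
```

View pics/c1.png

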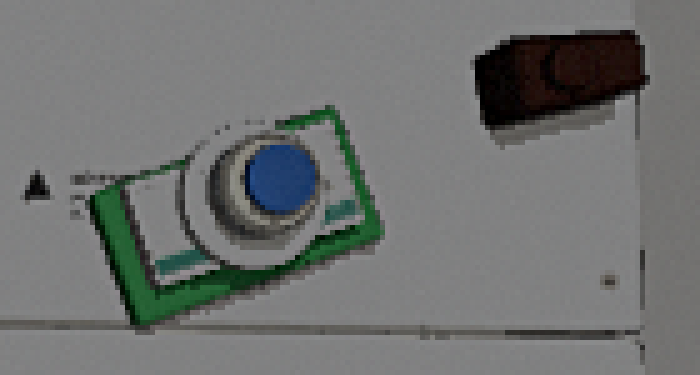

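View pics/c2.png

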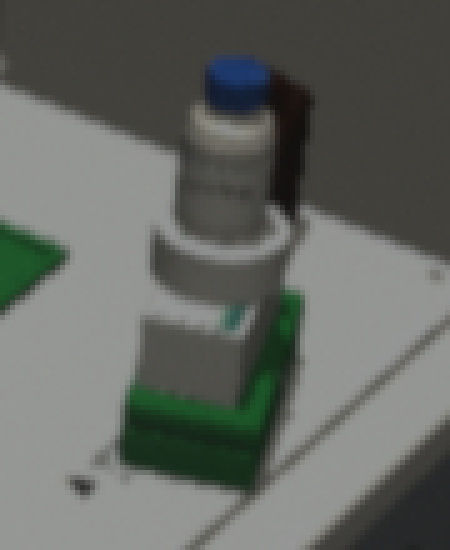

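The crop confirms my choice: blue-capped white bottle on the roll, on the carton with teal stripe, on the green case. The measured sizes match those given to within 2 mm. Next I work out the first approach.

```bash
cat >> h.py <<'E'
def rel(x,y,z,yaw=None):
    """shift (units, in the present tool axes) and world-yaw turn (units) still needed; metres, degrees (mod 180)"""
    s=arm.read_state();R=Ro.from_euler("xyz",s["tool_rot"])
    d=R.inv().apply(np.array([x,y,z])-s["tool_pos"])/.025
    cur=np.degrees(s["tool_rot"][2]);t=None if yaw is None else -np.radians((yaw-cur+90)%180-90)/.15
    print("pos",s["tool_pos"].round(4),"rot",np.degrees(s["tool_rot"]).round(1),"t",round(s["time_s"],1),"open",round(s["opening"],4),"F",s["ft_force"].round(1),"shift",d.round(2),"tool-z turn",t)
E
python3 -c "
from h import *
rel(.468,-.247,.24)"
```

```text
pos [ 0.2187 -0.5849  0.2303] rot [ 179.9   -0.  -159.5] t 0.1 open 0.085 F [-0.9  0.4 -0. ] shift [-14.07   9.17  -0.37] tool-z turn None
```

```bash
python3 -m pendant '[[-0.5,0.3,0,0,0,0],[-1,0.65,-0.1,0,0,0],[-1,0.65,-0.1,0,0,0],[-1,0.65,-0.1,0,0,0],[-1,0.65,-0.1,0,0,0],[-1,0.65,0,0,0,0],[-1,0.65,0,0,0,0],[-1,0.65,0,0,0,0],[-1,0.65,0,0,0,0],[-1,0.65,0,0,0,0],[-1,0.65,0,0,0,0],[-1,0.65,0,0,0,0]]' 1 && python3 -m pendant '[[-1,0.65,0,0,0,0],[-1,0.65,0,0,0,0],[-0.6,0.4,0,0,0,0],[0,0,0,0,0,0],[0,0,0,0,0,0]]' && python3 - <<'E'
from h import *
import pickle
rel(.468,-.247,.24)
s=arm.read_state();im=arm.get_image("wrist");cv2.imwrite("pics/w1.png",im);pickle.dump(s,open("w1.pkl","wb"))
E
```

```text
time_s: 1.3
tool_pos: [0.4234, -0.3084, 0.2412]
tool_rot: [3.141, 0.0, -2.783]
ft_force: [1.1, 0.3, -0.4]
opening: 0.0853
finger_force: 0.0
time_s: 1.8
tool_pos: [0.4688, -0.247, 0.2411]
tool_rot: [3.141, -0.001, -2.783]
ft_force: [0.1, -0.4, -0.2]
opening: 0.0855
finger_force: 0.0
pos [ 0.4688 -0.247   0.2411] rot [ 180.    -0.  -159.4] t 1.8 open 0.0855 F [ 0.1 -0.4 -0.2] shift [0.03 0.01 0.04] tool-z turn None
```

View pics/w1.png

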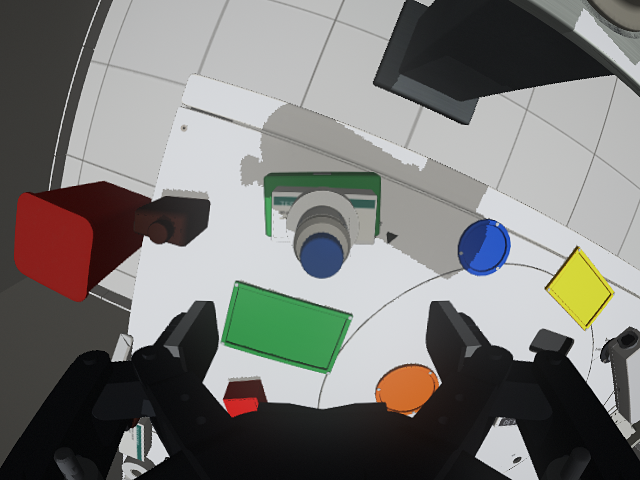

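The wrist view shows the cap at (321,255), the carton ends at about (275,193) and (376,190), the amber bottle at (180,225), and all trays. I cross-check the cap and the carton and case angles from here.

```bash
python3 - <<'E'
from h import *
import pickle
s=pickle.load(open("w1.pkl","rb"));im=cv2.imread("pics/w1.png");B=lambda *a:print(blob("wrist",im,*a,s))
B((100,100,40),(130,255,255),(290,225,350,285),.174)
B((100,100,40),(130,255,255),(440,205,525,285),.0065)
B((3,120,60),(20,255,255),(365,350,432,420),.0065)
B((22,100,60),(35,255,255),(530,235,625,340),.0065)
B((45,80,40),(85,255,255),(210,270,360,385),.0065)
B((45,80,30),(85,255,255),(255,165,390,245),.036)
sc=cv2.imread("pics/scene0.png");print("scene",blob("scene",sc,(100,100,40),(130,255,255),(395,190,425,215),.168))
print("amber floor front corners",[at("wrist",p,0.0,s).round(3) for p in ((165,192),(210,197),(207,240))])
cv2.imwrite("pics/c3.png",cv2.resize(im[160:290,120:400],None,fx=2.8,fy=2.8,interpolation=3))
E
```

```text
[ 468.8 -246.2   25.3   24.7   20.6]
[446.4 -55.9  67.6  66.6  41.3]
[ 6.543e+02 -6.000e+01  8.370e+01  7.910e+01  1.000e-01]
[445.9 121.6 122.   71.9  73.7]
[ 621.7 -235.6   89.6  139.6    3. ]
[ 461.7 -248.3   61.7  110.5   20.6]
scene [ 466.2 -242.9   25.1   43.3   37.2]
amber floor front corners [array([ 0.514, -0.415]), array([ 0.502, -0.362]), array([ 0.55 , -0.352])]
```

View pics/c3.png

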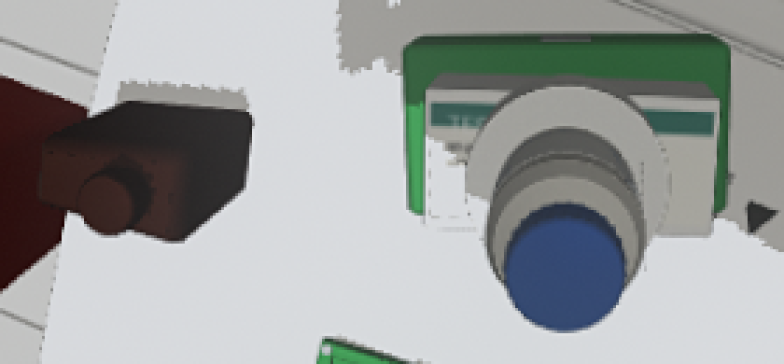

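```bash
python3 -m pendant '[[0,0,0.6,0,0,0],[0,0,0.8,0,0,0],[0,0,0.8,0,0,0],[0,0,0.8,0,0,0],[0,0,0.8,0,0,0],[0,0,0.7,0,0,0],[0,0,0.4,0,0,0],[0,0,0,0,0,0],[0,0,0,0,0,0]]' 1 30 && python3 -m pendant '[[0,0,0,0,0,0],[0,0,0,0,0,0],[0,0,0,0,0,0],[0,0,0,0,0,0],[0,0,0,0,0,0],[0,0,0,0,0,0],[0,0,0,0,0,0],[0,0,0,0,0,0],[0,0,0,0,0,0],[0,0,0,0,0,0]]' -0.3 30
```

```text
time_s: 2.75
tool_pos: [0.4692, -0.2482, 0.1194]
tool_rot: [-3.141, 0.001, -2.784]
ft_force: [0.5, -0.1, 0.3]
opening: 0.0854
finger_force: 0.0
time_s: 3.75
tool_pos: [0.4694, -0.2478, 0.1195]
tool_rot: [-3.141, 0.001, -2.783]
ft_force: [-0.2, 1.8, 6.0]
opening: 0.038
finger_force: 30.6
```

```bash
python3 -m pendant '[[0,0,-0.1,0,0,0],[0,0,-0.2,0,0,0],[0,0,-0.3,0,0,0],[0,0,-0.5,0,0,0],[0,0,-0.6,0,0,0],[0,0,-0.6,0,0,0],[0,0,-0.6,0,0,0],[0,0,-0.4,0,0,0],[0,0,0,0,0,0]]' && python3 -c "
from h import *
rel(.4465,-.056,.20)
print(blob('wrist',arm.get_image('wrist'),(100,100,40),(130,255,255),(200,150,440,420),.17,arm.read_state()))"
```

```text
time_s: 4.65
tool_pos: [0.4698, -0.2479, 0.203]
tool_rot: [-3.14, 0.003, -2.784]
ft_force: [0.0, 0.2, -1.2]
opening: 0.0377
finger_force: 30.2
pos [ 0.4698 -0.2479  0.203 ] rot [-179.9    0.2 -159.5] t 4.7 open 0.0377 F [ 0.   0.2 -1.2] shift [-1.82  7.52  0.11] tool-z turn None
[ 523.5 -224.9   57.    51.     9.3]
```

```bash
python3 -m pendant '[[-0.1,0.3,0,0,0,0],[-0.2,0.7,0,0,0,0],[-0.2,0.9,0,0,0,0],[-0.2,0.9,0,0,0,0],[-0.2,0.9,0,0,0,0],[-0.2,0.9,0,0,0,0],[-0.2,0.9,0,0,0,0],[-0.2,0.9,0,0,0,0],[-0.2,0.7,0,0,0,0],[-0.1,0.4,0,0,0,0],[0,0,0,0,0,0],[0,0,0,0,0,0]]' && python3 -m pendant '[[0,0,0.4,0,0,0],[0,0,0.8,0,0,0],[0,0,0.9,0,0,0],[0,0,0.9,0,0,0],[0,0,0.9,0,0,0],[0,0,0.9,0,0,0],[0,0,0.8,0,0,0],[0,0,0.5,0,0,0],[0,0,0.3,0,0,0],[0,0,0,0,0,0],[0,0,0,0,0,0]]' && python3 - <<'E'
from h import *
rel(.4465,-.056,.0245)
cv2.imwrite("pics/w2.png",arm.get_image("wrist"))
cv2.imwrite("pics/s2.png",cv2.resize(arm.get_image("scene")[225:345,270:430],None,fx=4.5,fy=4.5,interpolation=3))
E
```

```text
time_s: 5.9
tool_pos: [0.4453, -0.0564, 0.201]
tool_rot: [3.142, -0.001, -2.783]
ft_force: [-0.0, -0.2, -0.5]
opening: 0.0379
finger_force: 30.2
time_s: 7.0
tool_pos: [0.4457, -0.0566, 0.0414]
tool_rot: [-3.141, 0.0, -2.784]
ft_force: [0.9, -1.0, 0.5]
opening: 0.0378
finger_force: 30.2
pos [ 0.4457 -0.0566  0.0414] rot [-180.     0.  -159.5] t 7.0 open 0.0378 F [ 0.9 -1.   0.5] shift [-0.04  0.01  0.68] tool-z turn None
```

View pics/s2.png

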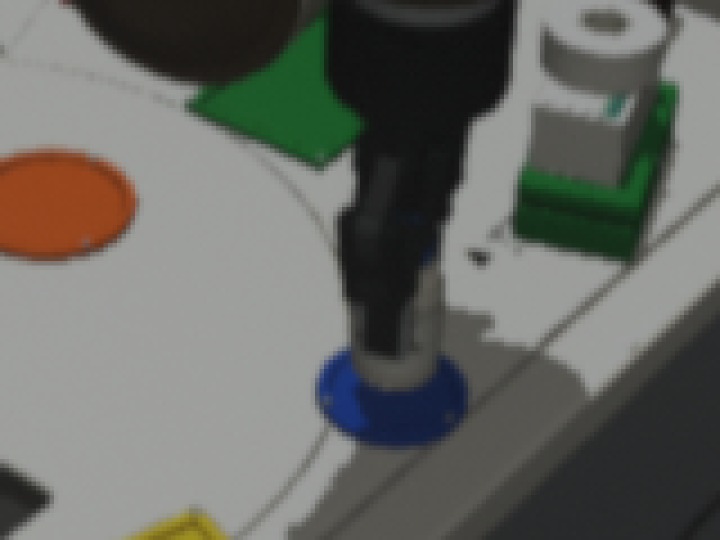

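The bottle hangs upright over the blue tray, and the roll and stack are undisturbed. I lower it the rest of the way.

```bash
python3 -m pendant '[[0,0,0.25,0,0,0],[0,0,0.2,0,0,0],[0,0,0.1,0,0,0],[0,0,0.06,0,0,0],[0,0,0,0,0,0],[0,0,0,0,0,0]]' && python3 -m pendant '[[0,0,0.04,0,0,0],[0,0,0.03,0,0,0],[0,0,0,0,0,0]]'
```

```text
time_s: 7.7
tool_pos: [0.4455, -0.0563, 0.0261]
tool_rot: [-3.142, 0.0, -2.784]
ft_force: [-0.0, -0.2, -1.0]
opening: 0.0377
finger_force: 30.2
time_s: 8.0
tool_pos: [0.4454, -0.0563, 0.0243]
tool_rot: [3.142, -0.0, -2.784]
ft_force: [-0.6, -0.2, -0.3]
opening: 0.0375
finger_force: 30.2
```

```bash
python3 -m pendant '[[0,0,0.03,0,0,0],[0,0,0.03,0,0,0],[0,0,0,0,0,0]]'; python3 -m pendant '[[0,0,0.03,0,0,0],[0,0,0,0,0,0]]'
```

```text
time_s: 8.3
tool_pos: [0.4456, -0.0563, 0.024]
tool_rot: [-3.141, 0.0, -2.783]
ft_force: [-2.8, 0.1, 11.0]
opening: 0.0379
finger_force: 31.3
time_s: 8.5
tool_pos: [0.4456, -0.0563, 0.0239]
tool_rot: [-3.141, 0.0, -2.783]
ft_force: [-4.8, 2.2, 17.1]
opening: 0.0379
finger_force: 31.9
```

```bash
python3 -m pendant '[[0,0,-0.05,0,0,0],[0,0,0,0,0,0]]'; python3 -m pendant '[[0,0,0,0,0,0],[0,0,0,0,0,0],[0,0,0,0,0,0],[0,0,0,0,0,0],[0,0,0,0,0,0],[0,0,0,0,0,0],[0,0,0,0,0,0]]' 1 && python3 -m pendant '[[0,0,-0.3,0,0,0],[0,0,-0.6,0,0,0],[0,0,-1,0,0,0],[0,0,-1,0,0,0],[0,0,-1,0,0,0],[0,0,-1,0,0,0],[0,0,-1,0,0,0],[0,0,-1,0,0,0],[0,0,-0.6,0,0,0],[0,0,0,0,0,0],[0,0,0,0,0,0]]' && python3 - <<'E'
from h import *
rel(.468,-.247,.20,-159.5)
im=arm.get_image("top");cv2.imwrite("pics/top2.png",im)
print("cap",blob("top",im,(100,100,40),(130,255,255),(270,295,315,328),.0785))
sc=arm.get_image("scene")
a=cv2.resize(sc[215:335,300:430],None,fx=3,fy=3,interpolation=3);b=cv2.resize(im[280:345,340:420],None,fx=5,fy=5,interpolation=3)
o=np.zeros((360,800,3),np.uint8);o[:360,:390]=a;o[:325,395:795]=b;cv2.imwrite("pics/v2.png",o)
E
```

```text
time_s: 8.7
tool_pos: [0.4459, -0.0562, 0.024]
tool_rot: [-3.141, 0.001, -2.783]
ft_force: [-1.1, 1.9, 7.0]
opening: 0.0377
finger_force: 31.0
time_s: 9.4
tool_pos: [0.4454, -0.0563, 0.0233]
tool_rot: [3.142, -0.0, -2.784]
ft_force: [0.5, -0.2, -0.4]
opening: 0.0853
finger_force: 0.0
time_s: 10.5
tool_pos: [0.4449, -0.0563, 0.2107]
tool_rot: [3.141, 0.0, -2.784]
ft_force: [-0.4, 0.7, -0.7]
opening: 0.0855
finger_force: 0.0
pos [ 0.4449 -0.0563  0.2107] rot [ 180.     0.  -159.5] t 10.5 open 0.0855 F [-0.4  0.7 -0.7] shift [ 1.8  -7.47  0.42] tool-z turn -0.0020851796259920103Traceback (most recent call last):
  File "<stdin>", line 4, in <module>
  File "h.py", line 20, in blob
    c=max(cv2.findContours(m&k,cv2.RETR_EXTERNAL,cv2.CHAIN_APPROX_NONE)[0],key=cv2.contourArea)[:,0]
      ~~~^^^^^^^^^^^^^^^^^^^^^^^^^^^^^^^^^^^^^^^^^^^^^^^^^^^^^^^^^^^^^^^^^^^^^^^^^^^^^^^^^^^^^^
ValueError: max() iterable argument is empty
```

```bash
python3 -m pendant '[[0.1,-0.4,0,0,0,0],[0.2,-0.9,0,0,0,0],[0.2,-0.9,0,0,0,0],[0.2,-0.9,0,0,0,0],[0.2,-0.9,0,0,0,0],[0.2,-0.9,0,0,0,0],[0.2,-0.9,0,0,0,0],[0.2,-0.9,0,0,0,0],[0.2,-0.6,0,0,0,0],[0.1,-0.2,0,0,0,0],[0,0,0,0,0,0],[0,0,0,0,0,0]]' && python3 - <<'E'
from h import *
import pickle
rel(.468,-.247,.20,-159.5)
s=arm.read_state();im=arm.get_image("wrist");cv2.imwrite("pics/w3.png",im);pickle.dump(s,open("w3.pkl","wb"))
t=arm.get_image("top");sc=arm.get_image("scene")
print("cap scene",blob("scene",sc,(100,100,40),(130,255,255),(335,270,385,298),.0785))
print("tray wrist",blob("wrist",im,(100,100,40),(130,255,255),(400,150,560,300),.0785,s))
o=np.zeros((600,800,3),np.uint8)
o[:300,:]=cv2.resize(im[130:310,120:600],(800,300),interpolation=3)
o[300:,:395]=cv2.resize(sc[215:335,300:430],(395,300),interpolation=3)
o[300:,400:]=cv2.resize(t[280:355,260:360],(400,300),interpolation=3);cv2.imwrite("pics/v3.png",o)
E
```

```text
time_s: 11.75
tool_pos: [0.4685, -0.2474, 0.2103]
tool_rot: [3.141, -0.001, -2.784]
ft_force: [0.1, -0.0, -0.5]
opening: 0.0855
finger_force: 0.0
pos [ 0.4685 -0.2474  0.2103] rot [ 1.800e+02 -1.000e-01 -1.595e+02] t 11.8 open 0.0855 F [ 0.1 -0.  -0.5] shift [0.01 0.02 0.41] tool-z turn -0.0006017694138992331
cap scene [439.3 -45.   20.9  33.6  36.9]
tray wrist [ 436.4 -104.3   46.6   53.    78.9]
```

View pics/v3.png

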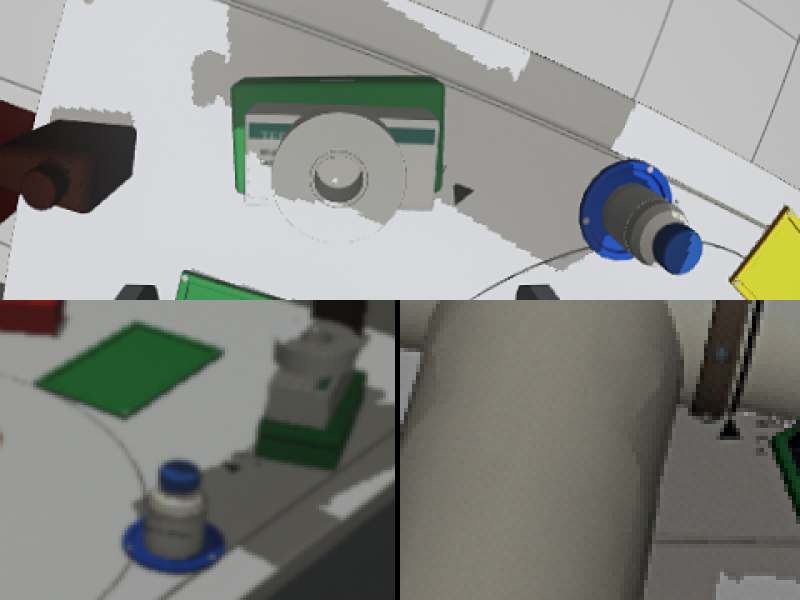

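The bottle stands upright in the blue tray. The roll is at about wrist pixel (323,236), still on the carton. I measure the roll and carton, and check joint 6 before turning the tool 90°.

```bash
python3 - <<'E'
from h import *
import pickle
s=pickle.load(open("w3.pkl","rb"));s1=pickle.load(open("w1.pkl","rb"))
print(s["joint_pos"].round(2))
W=lambda p:(120+p[0]/1.6667,130+p[1]/1.6667)
for p in ((271,176),(407,176),(339,108),(339,243)): print("roll",at("wrist",W(p),.098,s).round(4))
C=np.array([at("wrist",(120+u/2.8,160+v/2.8),.074,s1) for u,v in ((425,90),(718,97),(713,236),(425,228))])*1000
print("carton",C.round(1),C.mean(0),cv2.minAreaRect(C.astype(np.float32)))
E
```

```text
[-0.18  0.24 -0.26 -0.   -1.07 -1.03]
roll [ 0.4771 -0.2733]
roll [ 0.4566 -0.2184]
roll [ 0.4393 -0.2562]
roll [ 0.4957 -0.235 ]
carton [[ 460.6 -294.4]
 [ 431.3 -210.4]
 [ 472.6 -194.9]
 [ 501.9 -280.4]] [ 466.62635366 -245.00643381] ((466.4206237792969, -244.7749481201172), (44.06467056274414, 90.37760925292969), 18.91627311706543)
```

```bash
python3 -m pendant '[[0,0,0,0,0,-0.5],[0,0,0,0,0,-0.9],[0,0,0,0,0,-0.9],[0,0,0.3,0,0,-0.9],[0,0,0.3,0,0,-0.9],[0,0,0.3,0,0,-0.9],[0,0,0.3,0,0,-0.9],[0,0,0.3,0,0,-0.9],[0,0,0.3,0,0,-0.9],[0,0,0.3,0,0,-0.9],[0,0,0.2,0,0,-0.9],[0,0,0,0,0,-0.8]]' && python3 -m pendant '[[0,0,0,0,0,0],[0,0,0,0,0,0]]' && python3 -c "
from h import *
rel(.4672,-.2457,.066,-71.1);print(arm.read_state()['joint_pos'])"
```

```text
time_s: 13.1
tool_pos: [0.4686, -0.2469, 0.1527]
tool_rot: [3.14, 0.001, -1.233]
ft_force: [0.3, 0.1, -0.1]
opening: 0.0854
finger_force: 0.0
time_s: 13.3
tool_pos: [0.4692, -0.2473, 0.1536]
tool_rot: [-3.141, -0.0, -1.241]
ft_force: [0.3, 0.2, -0.2]
opening: 0.0853
finger_force: 0.0
pos [ 0.4692 -0.2473  0.1536] rot [-180.    -0.   -71.1] t 13.3 open 0.0853 F [ 0.3  0.2 -0.2] shift [-0.09  0.06  3.5 ] tool-z turn 0.0027325314920059562
[-1.79019608e-01  2.97246637e-01 -3.35579442e-01  4.32581733e-05
 -9.37427828e-01  5.09271190e-01]
```

```bash
python3 -m pendant '[[-0.05,0,0.5,0,0,0],[-0.04,0.05,0.7,0,0,0],[0,0,0.7,0,0,0],[0,0,0.7,0,0,0],[0,0,0.5,0,0,0],[0,0,0.3,0,0,0],[0,0,0.1,0,0,0],[0,0,0,0,0,0],[0,0,0,0,0,0]]' 1 25 && python3 -m pendant '[[0,0,0,0,0,0],[0,0,0,0,0,0],[0,0,0,0,0,0],[0,0,0,0,0,0],[0,0,0,0,0,0],[0,0,0,0,0,0],[0,0,0,0,0,0],[0,0,0,0,0,0]]' 0.1 25
```

```text
time_s: 14.2
tool_pos: [0.4676, -0.2461, 0.0665]
tool_rot: [-3.14, -0.001, -1.239]
ft_force: [-0.8, -0.4, -0.4]
opening: 0.0854
finger_force: 0.0
time_s: 15.0
tool_pos: [0.4675, -0.2461, 0.0666]
tool_rot: [-3.141, -0.001, -1.238]
ft_force: [-0.2, 0.9, 5.3]
opening: 0.0567
finger_force: 27.0
```

The tips would go below the tray rim with this grip, so I re-grip about 13 mm higher.

```bash
python3 -m pendant '[[0,0,0,0,0,0],[0,0,0,0,0,0],[0,0,0,0,0,0],[0,0,-0.24,0,0,0],[0,0,-0.3,0,0,0],[0,0,0,0,0,0],[0,0,0,0,0,0]]' 0.9 && python3 -m pendant '[[0,0,0,0,0,0],[0,0,0,0,0,0],[0,0,0,0,0,0],[0,0,0,0,0,0],[0,0,0,0,0,0],[0,0,0,0,0,0],[0,0,0,0,0,0],[0,0,0,0,0,0]]' 0.1 30
```

```text
time_s: 15.7
tool_pos: [0.4673, -0.246, 0.0798]
tool_rot: [-3.141, -0.0, -1.239]
ft_force: [-0.8, -0.5, -0.3]
opening: 0.0812
finger_force: 0.0
time_s: 16.5
tool_pos: [0.4672, -0.246, 0.0795]
tool_rot: [-3.141, -0.0, -1.239]
ft_force: [-0.7, 1.1, 4.5]
opening: 0.0562
finger_force: 32.3
```

```bash
python3 -m pendant '[[0,0,-0.1,0,0,0],[0,0,-0.2,0,0,0],[0,0,-0.3,0,0,0],[0,0,-0.5,0,0,0],[0,0,-0.6,0,0,0],[0,0,-0.5,0,0,0],[0,0,-0.3,0,0,0],[0,0,0,0,0,0]]' && python3 - <<'E'
from h import *
rel(.655,-.0575,.1)
sc=arm.get_image("scene");s=arm.read_state();w=arm.get_image("wrist")
o=np.zeros((360,800,3),np.uint8);o[:,:390]=cv2.resize(sc[185:305,350:480],(390,360),interpolation=3)
o[:,400:]=cv2.resize(w[120:480,120:520],(400,360));cv2.imwrite("pics/v4.png",o)
E
```

```text
time_s: 17.3
tool_pos: [0.4677, -0.2461, 0.1431]
tool_rot: [-3.139, -0.001, -1.239]
ft_force: [0.2, -0.5, -0.8]
opening: 0.0561
finger_force: 31.9
pos [ 0.4677 -0.2461  0.1431] rot [-1.799e+02 -1.000e-01 -7.100e+01] t 17.3 open 0.0561 F [ 0.2 -0.5 -0.8] shift [-4.69 -9.54  1.74] tool-z turn None
```

View pics/v4.png

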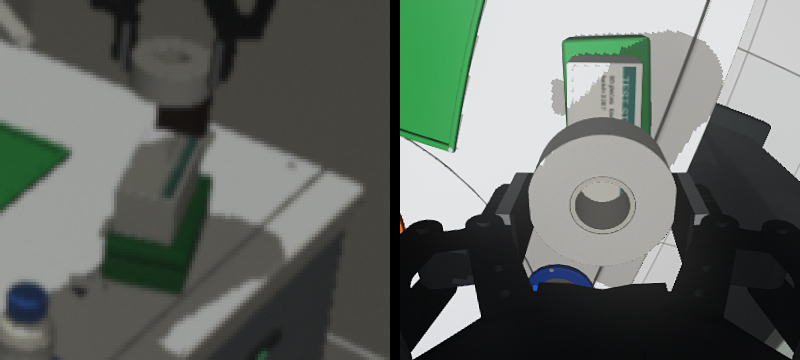

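The roll is held level and the carton stayed put. I carry the roll to the orange tray.

```bash
python3 -m pendant '[[-0.15,-0.3,0,0,0,0],[-0.35,-0.7,0,0,0,0],[-0.45,-0.95,0,0,0,0],[-0.45,-0.95,0,0,0,0],[-0.45,-0.95,0,0,0,0],[-0.45,-0.95,0,0,0,0],[-0.45,-0.95,0,0,0,0],[-0.45,-0.95,0,0,0,0],[-0.45,-0.95,0,0,0,0],[-0.45,-0.95,0,0,0,0],[-0.35,-0.65,0,0,0,0],[-0.24,-0.29,0,0,0,0]]' && python3 -m pendant '[[0,0,0,0,0,0],[0,0,0.4,0,0,0],[0,0,0.8,0,0,0],[0,0,0.9,0,0,0],[0,0,0.8,0,0,0],[0,0,0.6,0,0,0],[0,0,0.4,0,0,0],[0,0,0.2,0,0,0],[0,0,0,0,0,0],[0,0,0,0,0,0]]' && python3 - <<'E'
from h import *
rel(.655,-.0575,.0080)
im=arm.get_image("top");cv2.imwrite("pics/top3.png",im)
print(blob("top",im,(3,120,60),(20,255,255),(255,190,335,270),.0065))
cv2.imwrite("pics/w5.png",arm.get_image("wrist"))
E
```

```text
time_s: 18.6
tool_pos: [0.6551, -0.0559, 0.1407]
tool_rot: [3.14, 0.0, -1.238]
ft_force: [0.4, -0.1, -0.8]
opening: 0.0564
finger_force: 32.0
time_s: 19.6
tool_pos: [0.6549, -0.0574, 0.0401]
tool_rot: [-3.14, -0.001, -1.239]
ft_force: [-0.4, -0.2, -0.5]
opening: 0.0564
finger_force: 32.0
pos [ 0.6549 -0.0574  0.0401] rot [-179.9   -0.   -71. ] t 19.6 open 0.0564 F [-0.4 -0.2 -0.5] shift [0.   0.   1.29] tool-z turn None
[636.2 -33.   67.7  22.4  41.8]
```

View pics/w5.png

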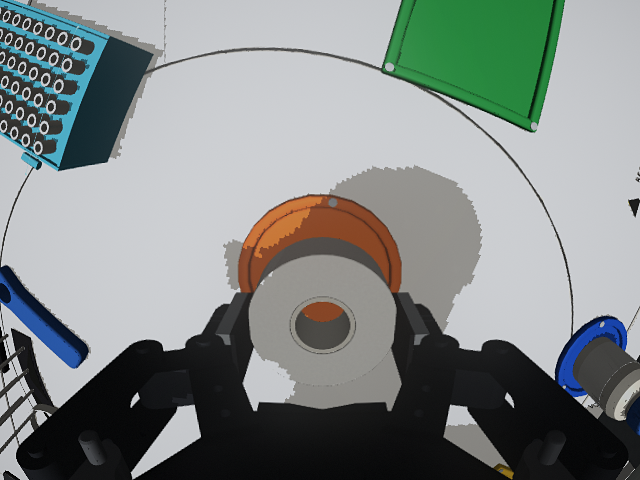

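The roll hangs over the orange tray, sideways edges (239–402) centred on 320. I check the far rim point (320,194).

```bash
python3 - <<'E'
from h import *
s=arm.read_state()
p=[at("wrist",q,.0065,s) for q in ((320,194),(239,275),(402,275))]
a=np.radians(-71);ax=np.array([np.cos(a),np.sin(a)]);print(p,"fore",(p[0]-s["tool_pos"][:2])@ax)
ay=np.array([np.sin(a),-np.cos(a)]);print([(q-s["tool_pos"][:2])@ay for q in p[1:]],[(q-s["tool_pos"][:2])@ax for q in p[1:]])
E
python3 -m pendant '[[0,0,0.4,0,0,0],[0,0,0.4,0,0,0],[0,0,0.25,0,0,0],[0,0,0.13,0,0,0],[0,0,0,0,0,0],[0,0,0,0,0,0]]' && python3 -m pendant '[[0,0,0.04,0,0,0],[0,0,0.03,0,0,0],[0,0,0,0,0,0]]'
```

```text
[array([ 0.6699959 , -0.09719014]), array([ 0.69631697, -0.04351806]), array([ 0.61592278, -0.07137435])] fore 0.04259171032399638
[np.float64(-0.043555719483727634), np.float64(0.041527599140132064)] [np.float64(0.0004130679128647799), np.float64(0.0005779172570603303)]
time_s: 20.3
tool_pos: [0.6545, -0.0574, 0.0098]
tool_rot: [-3.142, -0.0, -1.239]
ft_force: [-0.8, -0.4, -1.6]
opening: 0.056
finger_force: 32.0
time_s: 20.6
tool_pos: [0.6544, -0.0574, 0.0082]
tool_rot: [-3.141, -0.0, -1.239]
ft_force: [-0.5, 0.5, -1.8]
opening: 0.0561
finger_force: 32.0
```

Centred within 1 mm. I touch down and release.

```bash
python3 -m pendant '[[0,0,0.03,0,0,0],[0,0,0,0,0,0]]'; python3 -m pendant '[[0,0,0.02,0,0,0],[0,0,0,0,0,0]]'
```

```text
time_s: 20.8
tool_pos: [0.6544, -0.0573, 0.0081]
tool_rot: [-3.141, -0.0, -1.239]
ft_force: [-2.6, 0.7, 4.3]
opening: 0.0557
finger_force: 32.4
time_s: 21.0
tool_pos: [0.6544, -0.0574, 0.0081]
tool_rot: [-3.141, -0.0, -1.238]
ft_force: [-1.9, 1.2, 6.9]
opening: 0.0558
finger_force: 32.7
```

```bash
python3 -m pendant '[[0,0,-0.03,0,0,0],[0,0,0,0,0,0],[0,0,0,0,0,0],[0,0,0,0,0,0],[0,0,0,0,0,0],[0,0,-0.3,0,0,0],[0,0,-0.8,0,0,0],[0,0,-1,0,0,0],[0,0,-1,0,0,0],[0,0,-1,0,0,0],[0,0,-0.9,0,0,0],[0,0,-0.4,0,0,0]]' 1 && python3 -m pendant '[[0.1,0.4,0,0,0,0],[0.4,0.9,0,0,0,0],[0.45,0.95,0,0,0,0],[0.45,0.95,0,0,0,0],[0.45,0.95,0,0,0,0],[0.45,0.95,0,0,0,0],[0.45,0.95,0,0,0,0],[0.45,0.95,0,0,0,0],[0.45,0.95,0,0,0,0],[0.45,0.9,0,0,0,0],[0.4,0.65,0,0,0,0],[0.2,0.1,0,0,0,0]]' && python3 -m pendant '[[0,0,0,0,0,0],[0,0,0,0,0,0]]' && python3 - <<'E'
from h import *
import pickle
rel(.4665,-.245,.084,-71.1)
s=arm.read_state();w=arm.get_image("wrist");cv2.imwrite("pics/w6.png",w);pickle.dump(s,open("w6.pkl","wb"))
t=arm.get_image("top");sc=arm.get_image("scene")
print("case",blob("wrist",w,(45,80,30),(85,255,255),(200,80,420,330),.036,s))
o=np.zeros((600,800,3),np.uint8);o[:,:520]=cv2.resize(w[60:360,180:440],(520,600),interpolation=3)
o[:270,530:]=cv2.resize(t[200:260,265:325],(270,270),interpolation=3)
o[290:560,530:]=cv2.resize(sc[220:320,240:340],(270,270),interpolation=3);cv2.imwrite("pics/v6.png",o)
E
```

```text
time_s: 22.2
tool_pos: [0.6556, -0.0574, 0.1459]
tool_rot: [-3.137, -0.002, -1.238]
ft_force: [-0.5, -0.4, -0.7]
opening: 0.0853
finger_force: 0.0
time_s: 23.4
tool_pos: [0.4626, -0.2474, 0.1412]
tool_rot: [3.139, 0.002, -1.241]
ft_force: [0.1, 0.2, 0.6]
opening: 0.0851
finger_force: 0.0
time_s: 23.6
tool_pos: [0.4657, -0.2464, 0.142]
tool_rot: [3.141, 0.001, -1.239]
ft_force: [-0.0, -0.3, -0.3]
opening: 0.0856
finger_force: 0.0
pos [ 0.4657 -0.2464  0.142 ] rot [180.   0. -71.] t 23.6 open 0.0856 F [-0.  -0.3 -0.3] shift [-0.04 -0.05  2.32] tool-z turn 0.013909666038905413
case [ 463.6 -248.1   59.1  110.9   21.3]
```

View pics/v6.png

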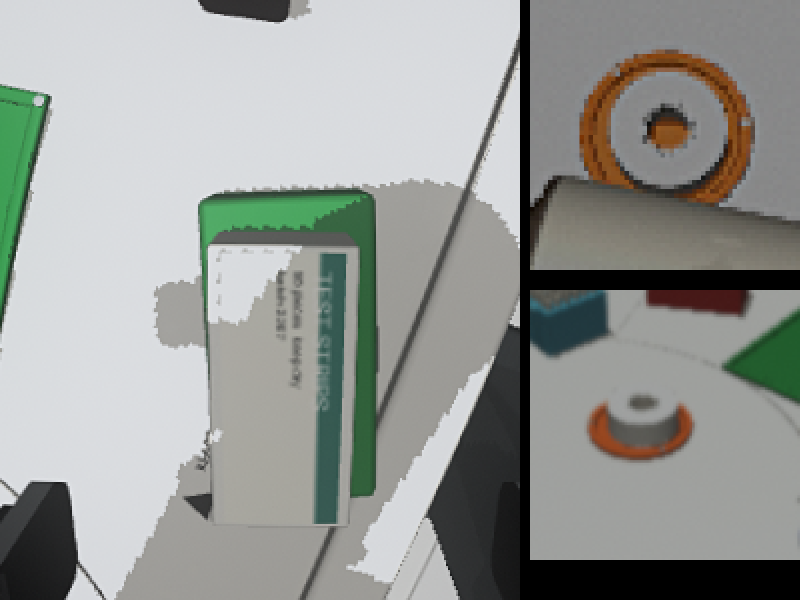

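The roll lies flat inside the orange tray. The carton's top is clear, with corners at wrist pixels of about (284,181), (359,183), (355,322) and (286,322).

```bash
python3 - <<'E'
from h import *
import pickle
s=pickle.load(open("w6.pkl","rb"))
C=np.array([at("wrist",(180+u/2,60+v/2),.074,s) for u,v in ((208,243),(358,247),(350,525),(212,525))])*1000
print("carton",C.round(1),C.mean(0),cv2.minAreaRect(C.astype(np.float32)))
m=C.mean(0)/1000
rel(m[0],m[1],.046,None)
E
```

```text
carton [[ 500.9 -281.5]
 [ 459.8 -294.4]
 [ 430.6 -210.1]
 [ 472.8 -195.5]] [ 466.01478073 -245.36493647] ((466.44976806640625, -245.52780151367188), (44.65940856933594, 90.46694946289062), 19.053993225097656)
pos [ 0.4661 -0.2461  0.1423] rot [180.    0.  -70.9] t 23.8 open 0.0855 F [-0.9  0.4 -0.3] shift [-0.03 -0.01  3.85] tool-z turn None
```

```bash
python3 -m pendant '[[0,0,0.3,0,0,0],[0,0,0.6,0,0,0],[0,0,0.7,0,0,0],[0,0,0.7,0,0,0],[0,0,0.7,0,0,0],[0,0,0.5,0,0,0],[0,0,0.3,0,0,0],[0,0,0.17,0,0,0],[0,0,0,0,0,0],[0,0,0,0,0,0]]' 1 25 && python3 -m pendant '[[0,0,0,0,0,0],[0,0,0,0,0,0],[0,0,0,0,0,0],[0,0,0,0,0,0],[0,0,0,0,0,0],[0,0,0,0,0,0],[0,0,0,0,0,0],[0,0,0,0,0,0],[0,0,0,0,0,0]]' -0.2 25
```

```text
time_s: 24.75
tool_pos: [0.4662, -0.2467, 0.0437]
tool_rot: [-3.141, -0.001, -1.238]
ft_force: [1.3, -0.4, 0.3]
opening: 0.0856
finger_force: 0.0
time_s: 25.65
tool_pos: [0.4661, -0.2468, 0.0438]
tool_rot: [-3.141, -0.001, -1.239]
ft_force: [-0.6, 0.0, 4.9]
opening: 0.0437
finger_force: 26.7
```

```bash
python3 -m pendant '[[0,0,-0.1,0,0,0],[0,0,-0.2,0,0,0],[0,0,-0.4,0,0,0],[0,0,-0.8,0,0,0],[0,0,-0.9,0,0,0],[0,0,-0.9,0,0,0],[0,0,-0.7,0,0,0],[0,0,-0.4,0,0,0],[0,0,0,0,0,0]]' && python3 -c "
from h import *
rel(.4454,.1208,.15,-106.4)
print(blob('wrist',arm.get_image('wrist'),(45,80,30),(85,255,255),(200,60,440,420),.036,arm.read_state()))"
```

```text
time_s: 26.55
tool_pos: [0.4665, -0.2469, 0.155]
tool_rot: [-3.139, -0.002, -1.239]
ft_force: [-0.0, -0.2, -0.5]
opening: 0.0434
finger_force: 26.0
pos [ 0.4665 -0.2469  0.155 ] rot [-1.798e+02 -1.000e-01 -7.100e+01] t 26.6 open 0.0434 F [-0.  -0.2 -0.5] shift [-14.18  -4.     0.19] tool-z turn 4.121964526658869
[ 477.1 -285.5   58.4   32.2   19.6]
```

```bash
python3 -m pendant '[[-0.4,-0.1,0,0,0,0],[-0.8,-0.25,0,0,0,0],[-1,-0.28,0,0,0,0],[-1,-0.28,0,0,0,0],[-1,-0.28,0,0,0,0],[-1,-0.28,0,0,0,0],[-1,-0.28,0,0,0,0],[-1,-0.28,0,0,0,0],[-1,-0.28,0,0,0,0],[-1,-0.28,0,0,0,0],[-1,-0.28,0,0,0,0],[-1,-0.28,0,0,0,0]]' && python3 -m pendant '[[-1,-0.28,0,0,0,0],[-1,-0.28,0,0,0,0],[-0.7,-0.2,0,0,0,0],[-0.3,-0.1,0,0,0,0],[0,0,0,0,0,0.5],[0,0,0,0,0,0.8],[0,0,0,0,0,0.9],[0,0,0,0,0,0.9],[0,0,0,0,0,0.7],[0,0,0,0,0,0.32],[0,0,0,0,0,0],[0,0,0,0,0,0]]' && python3 -c "
from h import *
rel(.4454,.1208,.009,-106.4);print(arm.read_state()['joint_pos'].round(2))"
```

```text
time_s: 27.8
tool_pos: [0.4476, 0.0449, 0.1522]
tool_rot: [3.139, -0.0, -1.239]
ft_force: [0.0, 0.9, -0.6]
opening: 0.044
finger_force: 26.0
time_s: 29.0
tool_pos: [0.4444, 0.1212, 0.1528]
tool_rot: [3.141, -0.001, -1.856]
ft_force: [0.6, -0.2, -0.8]
opening: 0.0437
finger_force: 25.9
pos [0.4444 0.1212 0.1528] rot [ 1.799e+02 -1.000e-01 -1.063e+02] t 29.0 open 0.0437 F [ 0.6 -0.2 -0.8] shift [ 0.   -0.05  5.75] tool-z turn 0.0061078634921102005
[ 0.62  0.19 -0.49 -0.   -0.89 -0.91]
```

```bash
python3 -m pendant '[[0,-0.05,0.4,0,0,0],[0,0,0.8,0,0,0],[0,0,0.9,0,0,0],[0,0,0.9,0,0,0],[0,0,0.7,0,0,0],[0,0,0.4,0,0,0],[0,0,0.2,0,0,0],[0,0,0,0,0,0],[0,0,0,0,0,0]]' && python3 - <<'E'
from h import *
import pickle
rel(.4454,.1208,.009,-106.4)
s=arm.read_state();w=arm.get_image("wrist");cv2.imwrite("pics/w7.png",w);pickle.dump(s,open("w7.pkl","wb"))
E
```

```text
time_s: 29.9
tool_pos: [0.4465, 0.1215, 0.0463]
tool_rot: [-3.141, 0.001, -1.856]
ft_force: [0.5, 0.6, -0.1]
opening: 0.0435
finger_force: 25.9
pos [0.4465 0.1215 0.0463] rot [-1.799e+02  1.000e-01 -1.064e+02] t 29.9 open 0.0435 F [ 0.5  0.6 -0.1] shift [0.04 0.03 1.49] tool-z turn 0.003623878067592553
```

View pics/w7.png

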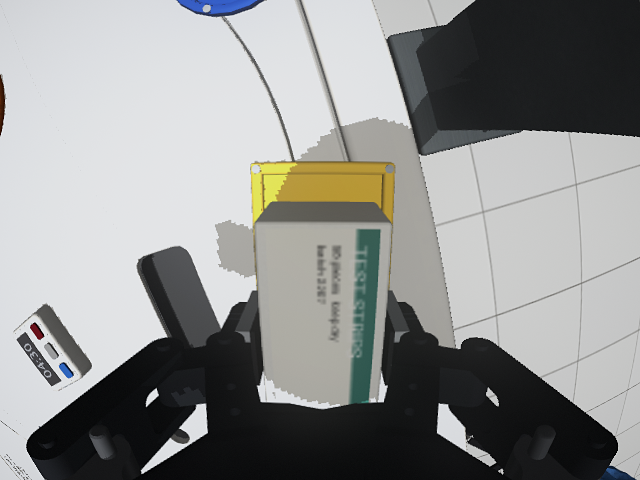

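The carton is square with the yellow tray, whose far rim corners are at (250,163) and (395,163). A dark block at (180,295) lies near the left finger, so I check its clearance.

```bash
python3 - <<'E'
from h import *
import pickle
s=pickle.load(open("w7.pkl","rb"));Ri=Ro.from_euler("xyz",s["tool_rot"]).inv()
f=lambda n,q,z:(Ri.apply(np.r_[at(n,q,z,s),z]-s["tool_pos"])*1000).round(1)
print("rim corners",f("wrist",(250,163),.0065),f("wrist",(395,163),.0065))
print("carton far bottom edge", f("wrist",(262,203),.043),f("wrist",(380,203),.043),"top",f("wrist",(258,222),.077),f("wrist",(391,222),.077))
for z in (0,.02): print("block",[f("wrist",q,z) for q in ((182,246),(218,333),(138,260))],[f("top",q,z) for q in ((192,290),(228,290),(228,276))])
E
```

```text
rim corners [ 57.7 -35.5  39.8] [57.7 36.7 39.7]
carton far bottom edge [ 43.8 -24.    3.3] [43.8 23.9  3.2] top [ 43.8 -19.9 -30.7] [ 43.9  22.2 -30.7]
block [array([ 12.4, -78.3,  46.4]), array([-42.6, -62.5,  46.4]), array([   3.6, -108.5,   46.4])] [array([-60.1, -55.5,  46.4]), array([ 14.6, -79. ,  46.4]), array([   4.4, -108.2,   46.4])]
block [array([ 18.5, -70.1,  26.4]), array([-30.7, -55.9,  26.4]), array([ 10.7, -97.1,  26.4])] [array([-55.2, -54.8,  26.4]), array([ 18.2, -78. ,  26.4]), array([   8.1, -106.6,   26.4])]
```

Clear by over 7 mm if the fingers open only part way. I lower the carton and release it.

```bash
python3 -m pendant '[[0,0,0.4,0,0,0],[0,0,0.4,0,0,0],[0,0,0.3,0,0,0],[0,0,0.2,0,0,0],[0,0,0.08,0,0,0],[0,0,0,0,0,0],[0,0,0,0,0,0]]' && python3 -m pendant '[[0,0,0.04,0,0,0],[0,0,0.03,0,0,0],[0,0,0,0,0,0]]'
```

```text
time_s: 30.65
tool_pos: [0.4461, 0.1214, 0.0114]
tool_rot: [-3.141, 0.0, -1.857]
ft_force: [-0.3, 0.6, -0.8]
opening: 0.0438
finger_force: 26.0
time_s: 30.95
tool_pos: [0.4462, 0.1214, 0.0103]
tool_rot: [-3.141, 0.001, -1.857]
ft_force: [-1.3, 0.3, 4.8]
opening: 0.0434
finger_force: 26.6
```

```bash
python3 -m pendant '[[0,0,0,0,0,0],[0,0,0,0,0,0],[0,0,0,0,0,0],[0,0,0,0,0,0],[0,0,0,0,0,0],[0,0,-0.2,0,0,0],[0,0,-0.6,0,0,0],[0,0,-1,0,0,0],[0,0,-1,0,0,0],[0,0,-1,0,0,0],[0,0,-1,0,0,0],[0,0,-0.8,0,0,0]]' 0.45 && python3 -c "
from h import *
rel(.4630,-.248,.16,-69.2)"
```

```text
time_s: 32.15
tool_pos: [0.4462, 0.1213, 0.1515]
tool_rot: [-3.14, 0.001, -1.857]
ft_force: [-0.5, 0.1, 1.0]
opening: 0.062
finger_force: 0.0
pos [0.4462 0.1213 0.1515] rot [-1.799e+02  1.000e-01 -1.064e+02] t 32.1 open 0.062 F [-0.5  0.1  1. ] shift [13.98 -4.81 -0.35] tool-z turn -4.326165469369763
```

```bash
python3 -m pendant '[[0.5,-0.15,-0.1,0,0,0],[1,-0.34,-0.1,0,0,0],[1,-0.34,-0.1,0,0,0],[1,-0.34,0,0,0,0],[1,-0.34,0,0,0,0],[1,-0.34,0,0,0,0],[1,-0.34,0,0,0,0],[1,-0.34,0,0,0,0],[1,-0.34,0,0,0,0],[1,-0.34,0,0,0,0],[1,-0.34,0,0,0,0],[1,-0.34,0,0,0,0]]' 1 && python3 -m pendant '[[1,-0.36,0,0,0,0],[1,-0.36,0,0,0,0],[0.48,-0.2,0,0,0,0],[0,0,0,0,0,-0.5],[0,0,0,0,0,-0.9],[0,0,0,0,0,-0.9],[0,0,0,0,0,-0.9],[0,0,0,0,0,-0.8],[0,0,0,0,0,-0.33],[0,0,0,0,0,0],[0,0,0,0,0,0]]' && python3 - <<'E'
from h import *
import pickle
rel(.4630,-.248,.15,-69.2)
s=arm.read_state();w=arm.get_image("wrist");cv2.imwrite("pics/w8.png",w);pickle.dump(s,open("w8.pkl","wb"))
sc=arm.get_image("scene")
print("case",blob("wrist",w,(45,80,30),(85,255,255),(200,80,430,400),.036,s))
o=np.zeros((600,800,3),np.uint8);o[:,:480]=cv2.resize(w[80:380,200:440],(480,600),interpolation=3)
o[:300,500:]=cv2.resize(sc[320:410,250:340],(300,300),interpolation=3)
cv2.imwrite("pics/v8.png",o)
E
```

```text
time_s: 33.35
tool_pos: [0.4569, -0.1835, 0.1562]
tool_rot: [3.14, -0.0, -1.857]
ft_force: [0.1, 0.6, -0.5]
opening: 0.0855
finger_force: 0.0
time_s: 34.45
tool_pos: [0.4623, -0.2479, 0.1566]
tool_rot: [3.141, 0.001, -1.208]
ft_force: [-1.0, -0.5, -0.2]
opening: 0.0852
finger_force: 0.0
pos [ 0.4623 -0.2479  0.1566] rot [180.    0.  -69.2] t 34.5 open 0.0852 F [-1.  -0.5 -0.2] shift [ 0.02 -0.03  0.27] tool-z turn -0.004647216487144782
case [ 464.  -248.7   59.   111.9   21. ]
```

View pics/v8.png

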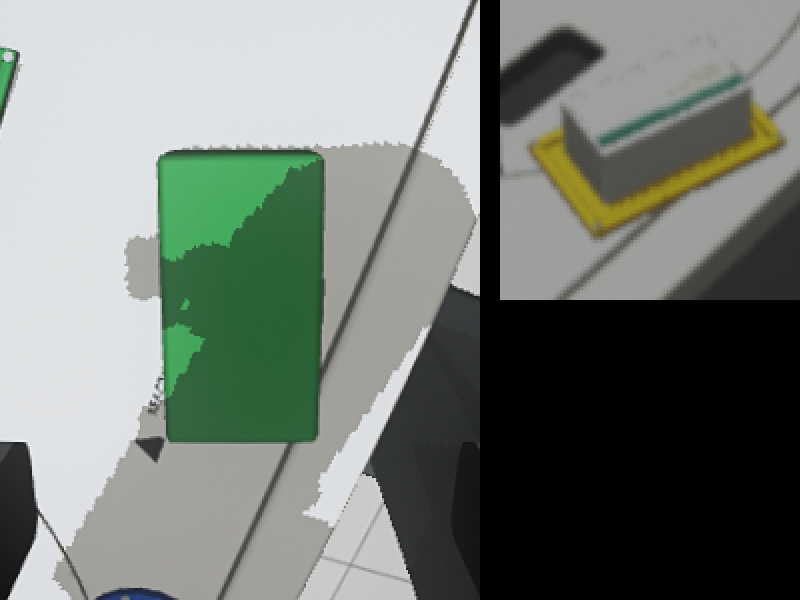

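The carton is flat in the yellow tray. The case measures centre (0.4635, -0.2485), yaw about 20.9°, 59×112 mm as expected.

```bash
python3 -m pendant '[[0.04,-0.03,0.4,0,0,0],[0,0,0.8,0,0,0],[0,0,0.9,0,0,0],[0,0,0.9,0,0,0],[0,0,0.9,0,0,0],[0,0,0.8,0,0,0],[0,0,0.6,0,0,0],[0,0,0.4,0,0,0],[0,0,0.15,0,0,0],[0,0,0,0,0,0],[0,0,0,0,0,0]]' 1 50 && python3 -m pendant '[[0,0,0,0,0,0],[0,0,0,0,0,0],[0,0,0,0,0,0],[0,0,0,0,0,0],[0,0,0,0,0,0],[0,0,0,0,0,0],[0,0,0,0,0,0],[0,0,0,0,0,0]]' 0.1 50
```

```text
time_s: 35.65
tool_pos: [0.4643, -0.2488, 0.0113]
tool_rot: [-3.141, -0.001, -1.207]
ft_force: [1.0, -0.4, 0.0]
opening: 0.0853
finger_force: 0.0
time_s: 36.45
tool_pos: [0.4643, -0.2488, 0.0117]
tool_rot: [-3.141, -0.001, -1.207]
ft_force: [-0.3, 0.7, 6.4]
opening: 0.0588
finger_force: 56.0
```

```bash
python3 -m pendant '[[0,0,-0.1,0,0,0],[0,0,-0.2,0,0,0],[0,0,-0.4,0,0,0],[0,0,-0.8,0,0,0],[0,0,-0.8,0,0,0],[0,0,-0.6,0,0,0],[0,0,-0.3,0,0,0],[0,0,0,0,0,0]]' && python3 -c "
from h import *
rel(.6215,-.236,.09,-87.1)
for z in (0,.03): print('red',[at('top',q,z).round(3) for q in ((376,209),(395,200))])"
```

```text
time_s: 37.25
tool_pos: [0.4644, -0.2488, 0.0921]
tool_rot: [-3.139, -0.001, -1.207]
ft_force: [0.1, -0.4, -2.1]
opening: 0.0591
finger_force: 55.2
pos [ 0.4644 -0.2488  0.0921] rot [-1.799e+02 -1.000e-01 -6.920e+01] t 37.2 open 0.0591 F [ 0.1 -0.4 -2.1] shift [ 1.76 -6.06  0.1 ] tool-z turn 2.085974851036312
red [array([ 0.709, -0.239]), array([ 0.731, -0.283])]
red [array([ 0.701, -0.236]), array([ 0.723, -0.278])]
```

```bash
python3 -m pendant '[[0.1,-0.3,0,0,0,0],[0.2,-0.7,0,0,0,0],[0.26,-0.9,0,0,0,0],[0.26,-0.9,0,0,0,0],[0.26,-0.9,0,0,0,0],[0.26,-0.9,0,0,0,0],[0.22,-0.7,0,0,0,0],[0.16,-0.5,0,0,0,0],[0.04,-0.26,0,0,0,0],[0,0,0,0,0,0],[0,0,0,0,0,0]]' && python3 -m pendant '[[0,0,0,0,0,0.4],[0,0,0,0,0,0.6],[0,0,0,0,0,0.6],[0,0,0,0,0,0.38],[0,0,0,0,0,0.1],[0,0,0.3,0,0,0],[0,0,0.6,0,0,0],[0,0,0.5,0,0,0],[0,0,0.3,0,0,0],[0,0,0,0,0,0],[0,0,0,0,0,0]]' && python3 - <<'E'
from h import *
import pickle
rel(.6215,-.236,.0145,-87.1)
s=arm.read_state();w=arm.get_image("wrist");cv2.imwrite("pics/w9.png",w);pickle.dump(s,open("w9.pkl","wb"))
E
```

```text
time_s: 38.35
tool_pos: [0.6202, -0.2357, 0.0899]
tool_rot: [3.14, 0.001, -1.207]
ft_force: [-0.8, -0.4, -1.7]
opening: 0.0592
finger_force: 55.2
time_s: 39.45
tool_pos: [0.6211, -0.236, 0.0479]
tool_rot: [3.141, -0.0, -1.519]
ft_force: [0.1, -0.4, -1.8]
opening: 0.0589
finger_force: 55.2
pos [ 0.6211 -0.236   0.0479] rot [180.  -0. -87.] t 39.5 open 0.0589 F [ 0.1 -0.4 -1.8] shift [ 0.   -0.01  1.34] tool-z turn 0.008262257806423123
```

View pics/w9.png

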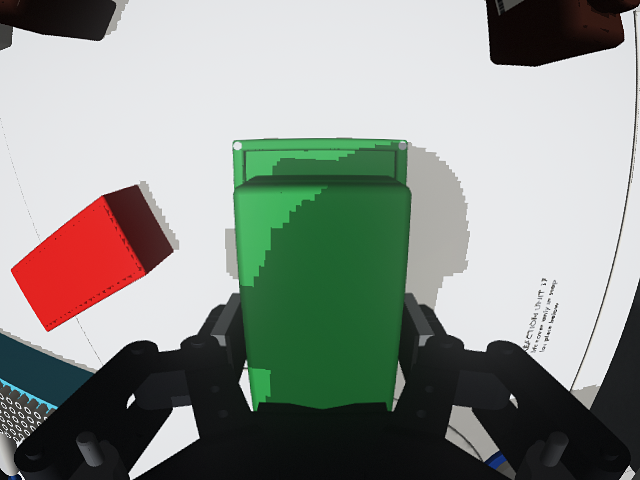

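The case hangs square over the green tray, whose far rim corners are at (233,139) and (408,140). I check the offsets, then lower.

```bash
python3 - <<'E'
from h import *
import pickle
s=pickle.load(open("w9.pkl","rb"));Ri=Ro.from_euler("xyz",s["tool_rot"]).inv()
f=lambda q,z:(Ri.apply(np.r_[at("wrist",q,z,s),z]-s["tool_pos"])*1000).round(1)
print("rim want 70,+-44",f((233,139),.0065),f((408,140),.0065),"case want 56,+-30",f((236,188),.072),f((411,190),.072))
E
python3 -m pendant '[[0,0,0.3,0,0,0],[0,0,0.4,0,0,0],[0,0,0.3,0,0,0],[0,0,0.15,0,0,0],[0,0,0.08,0,0,0],[0,0,0,0,0,0],[0,0,0,0,0,0]]' && python3 -m pendant '[[0,0,0.04,0,0,0],[0,0,0.03,0,0,0],[0,0,0,0,0,0]]'
```

```text
rim want 70,+-44 [ 70.  -44.6  41.4] [69.5 43.2 41.5] case want 56,+-30 [ 53.9 -28.4 -24.1] [ 53.2  29.6 -24. ]
time_s: 40.2
tool_pos: [0.6213, -0.236, 0.0178]
tool_rot: [-3.141, -0.0, -1.519]
ft_force: [0.5, 0.7, -2.4]
opening: 0.0589
finger_force: 55.2
time_s: 40.5
tool_pos: [0.621, -0.2359, 0.0158]
tool_rot: [3.142, 0.0, -1.519]
ft_force: [1.0, 0.4, -1.8]
opening: 0.0592
finger_force: 55.2
```

```bash
python3 -m pendant '[[0,0,0.04,0,0,0],[0,0,0,0,0,0]]'; python3 -m pendant '[[0,0,0.03,0,0,0],[0,0,0,0,0,0]]'
```

```text
time_s: 40.7
tool_pos: [0.6209, -0.2359, 0.0147]
tool_rot: [3.141, 0.0, -1.519]
ft_force: [0.7, 0.9, -2.0]
opening: 0.059
finger_force: 55.2
time_s: 40.9
tool_pos: [0.6211, -0.2359, 0.0143]
tool_rot: [-3.142, -0.0, -1.519]
ft_force: [-0.3, -0.6, -0.2]
opening: 0.0588
finger_force: 55.2
```

Contact. I release and rise.

```bash
python3 -m pendant '[[0,0,0.01,0,0,0],[0,0,0,0,0,0],[0,0,0,0,0,0],[0,0,0,0,0,0],[0,0,0,0,0,0],[0,0,-0.3,0,0,0],[0,0,-0.8,0,0,0],[0,0,-1,0,0,0],[0,0,-1,0,0,0],[0,0,-1,0,0,0],[0,0,-1,0,0,0],[0,0,-1,0,0,0]]' 0.75 && python3 -m pendant '[[0,0,-1,0,0,0],[0,0,-0.8,0,0,0],[0,0,0,0,0,0],[0.6,0.9,0,0,0,0],[0.6,1,0,0,0,0],[0.6,1,0,0,0,0],[0.6,1,0,0,0,0],[0.6,1,0,0,0,0],[0.6,0.6,0,0,0,0],[0,0,0,0,0,0],[0,0,0,0,0,0]]' && python3 - <<'E'
from h import *
rel(.6215,-.236,.1)
sc=arm.get_image("scene");s=arm.read_state();w=arm.get_image("wrist")
o=np.zeros((600,800,3),np.uint8);o[:,:400]=cv2.resize(sc[150:405,190:450],(400,392)) if 0 else 0
o[:330,:]=cv2.resize(sc[155:395,190:450],(357,330))[:, :1] if 0 else 0
o[:400,:433]=cv2.resize(sc[155:395,190:450],(433,400),interpolation=3)
t=arm.get_image("top");o[:400,440:800]=cv2.resize(t[150:350,280:460],(360,400),interpolation=3)
o[400:,:267]=cv2.resize(w,(267,200));cv2.imwrite("pics/v9.png",o)
E
```

```text
time_s: 42.1
tool_pos: [0.621, -0.2359, 0.1681]
tool_rot: [-3.141, -0.0, -1.519]
ft_force: [1.3, -0.1, -0.1]
opening: 0.0747
finger_force: 0.0
time_s: 43.2
tool_pos: [0.4879, -0.3329, 0.2109]
tool_rot: [3.141, 0.0, -1.52]
ft_force: [1.2, 1.0, 0.7]
opening: 0.0747
finger_force: 0.0
pos [ 0.4879 -0.3329  0.2109] rot [180.    0.  -87.1] t 43.2 open 0.0747 F [1.2 1.  0.7] shift [-3.6  -5.53  4.44] tool-z turn None
```

View pics/v9.png

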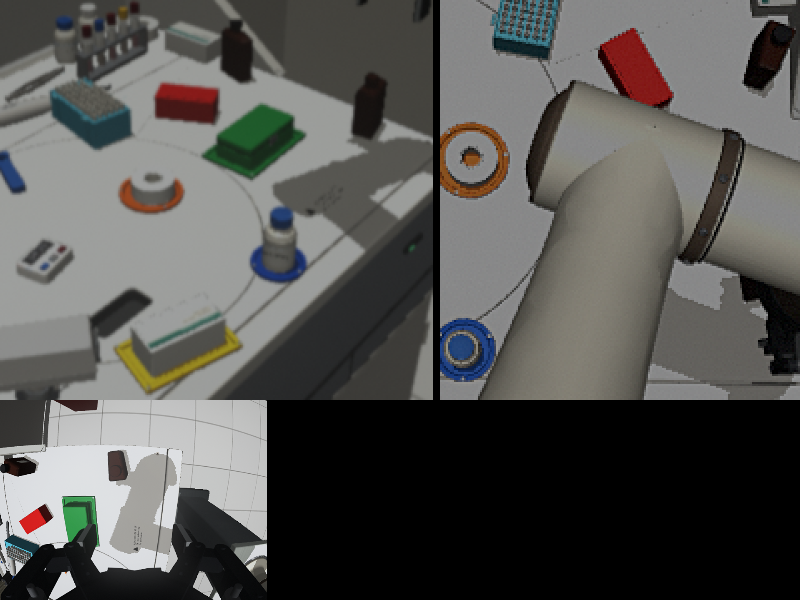

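All four items sit in their trays, upright and flat, and the timer and amber bottle are undisturbed. The robot is touching nothing, so I hand it in.

```bash
python3 -c "
from rig import arm
print(arm.finish_job())"
```

```text
the job is handed in; nothing more can be done
None
```

The job is handed in: the bottle, roll, carton and case were moved in that order and sit flat and right way up in their trays, the timer and amber bottle were left alone, and it took about 43 s of the 118 s allowed.

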